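Prop the bulk bin lid and take out the bronze swivel

ROBOT

A 6-joint arm with a two-finger parallel gripper is mounted at the origin on the work surface. World frame = base frame: x ahead of the robot, y to its left, z up, the work surface at z = 0. Lengths are in m, angles in rad, forces in N, time in s.
With the tool pointing down it reaches from about 0.3 to 0.875 m from the base axis. Payload 6.4 kg.
Tool frame: the origin (TCP) lies between the finger pads; the fingertips stand 19 mm ahead of it and the grasp point (between the pads) is the TCP (r.finger_overhang is the distance from the TCP to the fingertips, in m); z points along the fingers, y is the direction in which the jaws open and shut (so a half turn about z gives the same grasp; the last joint's range is limited). The gripper opens to 85 mm and grips with 20 to 120 N. Pads are 22 mm wide; open, the fingers measure 114 mm over their backs; the gripper's body (76 mm by 85 mm) begins 54 mm behind the grasp point. The pads swing forward as they close: fully open they stand 13 mm farther back than shut.
Start: joints at [1.049, 0.181, 1.607, -0, 1.354, -0.206], TCP at [0.179, 0.547, 0.25] pointing down, gripper open.
Joint ranges: [-2.99, 2.99], [-0.89, 2.07], [0.3, 2.58], [-1.14, 4.28], [0, 2.63], [-3.12, 3.12]. Speed limits (rad/s): [2.57, 2.57, 3.01, 3.14, 3.14, 3.14].

INTERFACE

Orientations are given as a rotation vector (axis times angle).
In Python, from bench import r gives the robot as it stands.
- The arm moves only by the tool play_rows, never from a script. Its arguments are lists of equal length, an entry for each row: "claw": the opening, from 0 (shut) to 1 (fully open); "translation": the shift along the tool's x, y, z in m, a list of three; "turn": the turn, a rotation vector about the tool's x, y, z in degrees, a list of three. In form: {"claw": [claw, ...], "translation": [[dx, dy, dz], ...], "turn": [[ax, ay, az], ...]}. A call has 1 to 20 rows; each row shifts and turns the commanded pose from where the row before left it, along the tool's axes as they then stand; what a row does not reach is not made up. A row lasts 1/12 s, in which the tool goes at most 41.7 mm and 7.16 degrees, less where a joint would pass 70% of its speed; a pose out of reach is approached as far as the arm can. A call is refused whole if a number of a shift passes 0.0417 or a number of a turn 7.16, either way. A call with a gripper value outside its range is refused whole. The fingers move at their own pace and stop on an object; "grip_force" is the grip in N (left out, the last holds). Time passes only in rows, so rows that do not move let the fingers close. It gives the time, the measured TCP pose, the force and the opening at its end, in the units of the state.
- r.get_obs(): the state, without advancing time (a new reading comes with each control period).
- r.camera(name): name is "scene" or "top" or "wrist"; returns the picture (384x512x3 uint8, blue, green, red); there is no depth.
- r.get_calibration(name): a dict with "fx", "fy", "cx", "cy" (pixels), "xyz" and "orientation" of the camera in the world; the wrist camera has in their place "hand_eye" (4x4, takes a point from camera to tool coordinates, whose origin is the TCP and whose axes are the flange's). Camera axes: x right, y up, looking along -z (the intrinsics and any distortion apply to the point x, -y, -z); pixel columns grow to the right and rows downward; lengths in m; the calibration is good to about 2 mm. A picture is of the moment at which its call begins: read the wrist's pose just before it. get_calibration takes no time and is no camera call.
- r.sign_off(): hands the job in, once; it reports no verdict.
The state is a dict: "time_s": time; "joints": joint angles; "qvel": joint speeds; "joint_torque": joint torques, N m; "tool_pos": TCP position; "ee_rot": TCP orientation; "wrist_force": force on the tool from outside, world axes, zero at the start; "ft_torque": the same for the moment, N m; "finger_gap": finger opening in m.
Only numpy, scipy, OpenCV 4.12 (cv2) and the standard library are available. Lean on these libraries where they do the work, as an engineer would, in place of code of your own. Each camera call takes 0.05 s, during which the arm holds its last target. There are 200 camera calls.

TASK

Lift the hinged lid of the green bulk bin until its yellow stay drops into the upper notch of the rail, and let go so that the lid stands propped there by itself. Then reach in under the propped lid, take out the bronze swivel and put it in the blue order tray, with the lid still propped on the upper notch and both steel shackles left in the bin. Leave the red spray tin and the small green-and-white carton standing where they are.

Things in the scene. Friction and masses are not known exactly. Their poses are not given: they have to be found in the camera images.
- bin_floor (a point): Centre of the inner floor (5 mm above the table) of the green open-topped bulk bin, fixed to the table: 220 mm (its x) by 270 mm (its y) outside, 85 mm high, walls and floor 5 mm thick. Its x axis points from the wall under the lid's free edge to the hinge side; seen from the robot the hinge is on the left and the free edge on the right.
- bin_hinge (a point): Middle of the lid's hinge line, on the top of the bin's left wall: 110 mm from bin_floor along the bin's x, 85.5 mm above the table. The hinge axis is the bin's y axis.
- lid (a joint): Lid angle (rad): 0 shut and level, growing as the free edge rises, stop at 1.38; it falls shut from any angle (about 0.45 kg) unless the stay holds it. Clear flat lid, black frame, orange strip at the free edge; 260 mm from hinge to free edge, 280 mm wide, 8 mm thick, underside level with the hinge line. Shut, it overhangs the bin's right wall by 40 mm: a finger under there lifts it with 2 to 3 N.
- lid_lip (a point): Middle of the lid's free edge, on the underside (moves with the lid; 260 mm from the hinge). Its x axis points along the lid to the hinge.
- stay (a joint): Angle (rad) of the yellow stay, a 130 mm bar pivoted on the lid's edge away from the robot; 0 with the lid shut. As the lid rises, its foot drags along the rail towards the hinge by its own weight and drops behind a tooth at a lid angle of 0.70 (lower notch), then 1.19 (upper notch). The teeth block its way back: raise the lid to 1.25-1.35, let it come back, and it rests at about 1.19.
- stay_foot (a point): Centre of the stay's round foot (10 mm diameter, 20 mm wide). It rides on a steel rail with two yellow teeth, which runs along the outside of the bin's -y wall (the wall away from the robot), 50 mm above the table, and reaches to 164 mm from the bin's middle.
- swivel_c (a point): Centre of the bronze-coloured anchor swivel lying in the bin (centre 13 mm above the bin floor), about 0.26 kg. Along its x axis it is 92 mm long: a round barrel 22 mm in diameter, 48 mm long, between two end blocks 22 mm long and 26 mm wide and high.
- swivel: The same swivel; origin at the centre of its underside.
- shackle1_c (a point): Centre of a galvanised D shackle lying flat in the bin, about 61 by 46 mm, 10 mm high.
- shackle2_c (a point): Centre of the other shackle, of the same kind.
- tray_in (a point): Centre of the inner floor (4 mm above the table) of the blue order tray, fixed: 180 mm (its x) by 140 mm (its y) outside, 35 mm high, walls and floor 4 mm.
- tin_c (a point): Centre (65 mm above the table) of a red spray tin with white cap standing close to the right of the bin, beside the lid's free edge, 54 mm in diameter, 130 mm high.
- carton_c (a point): Centre (45 mm above the table) of the white and green carton standing to the side of the bin, 60 by 75 mm, 90 mm high.
Things that resemble listed ones, but are neither listed nor needed, are in the scene too. Of the things that look like the part that bears tray_in, take the one that is farthest from the robot's base at the start.

How it is judged:
By the outcome, as a careful person would: the job done as asked, in the order asked, and still so for the second after the job is handed in, with the robot touching nothing.
It also fails if it takes over 72 s, if anything falls off the work surface, if the arm or the gripper's body presses on something with over 40 N, if the wrist force passes 120 N, or if a joint passes its speed limit or range.

## Working session

There is one attempt and no reset: what is moved stays moved. The work goes in short steps, Python scripts to look and compute and a tool call to move; the robot and the scene stay as the last step left them, time stands still between calls to the robot, and variables do not carry over. Pictures are saved under pics/ and viewed, about 8 in all and at most 12, crops included, and the job is handed in when it is done.

Besides the shell and the picture viewer there is one more tool, called after "Emit:" as name(argument=value, ...) on one line, values as JSON. play_rows: Moves the arm, as the interface text tells. Its arguments: {"type":"object","properties":{"claw":{"type":"array","items":{"type":"number"}},"translation":{"type":"array","items":{"type":"array","items":{"type":"number"}}},"turn":{"type":"array","items":{"type":"array","items":{"type":"number"}}},"grip_force":{"type":"number"}},"required":["claw","translation","turn"]}

```bash
ls; mkdir -p pics; python3 - <<'E'
from bench import r
import cv2,json
o=r.get_obs(); print({k:(v if isinstance(v,(int,float)) else [round(float(x),3) for x in v]) for k,v in o.items()})
for n in("scene","top"):
    cv2.imwrite(f"pics/{n}0.png",r.camera(n)); print(n,r.get_calibration(n))
print(r.get_calibration("wrist"), r.finger_overhang)
E
```

```text
pics
{'time_s': 0.0, 'joints': [1.049, 0.182, 1.608, 0.0, 1.354, -0.206], 'qvel': [0.001, 0.001, 0.001, -0.001, 0.0, 0.0], 'joint_torque': [-0.001, -44.487, -35.134, -0.0, 0.009, 0.0], 'tool_pos': [0.178, 0.546, 0.249], 'ee_rot': [-0.494, -3.102, 0.003], 'wrist_force': [0.454, -0.307, 0.663], 'ft_torque': [0.025, -0.04, 0.0], 'finger_gap': 0.08575931851129115}
scene {'fx': 461.17174837384084, 'fy': 461.17174837384084, 'cx': 256.22121391349356, 'cy': 193.66672069316328, 'xyz': array([1.25795065, 0.66329019, 1.36388203]), 'orientation': array([0.32428965, 0.74298553, 2.17505394])}
top {'fx': 384.86174092758773, 'fy': 384.86174092758773, 'cx': 251.4461035222859, 'cy': 194.53628078505085, 'xyz': array([ 0.29917974, -0.01913819,  1.21022656]), 'orientation': array([ 0.14047593, -0.10963149, -1.55470523])}
{'fx': 266.3820719427602, 'fy': 266.3820719427602, 'cx': 251.60195120064992, 'cy': 192.60952795686435, 'hand_eye': array([[ 5.72621083e-04,  9.62445894e-01,  2.71472969e-01,
         6.84218295e-02],
       [ 9.99999699e-01, -6.93294387e-04,  3.48607177e-04,
         7.76624404e-04],
       [ 5.23726232e-04,  2.71472688e-01, -9.62446001e-01,
        -1.23021337e-01],
       [ 0.00000000e+00,  0.00000000e+00,  0.00000000e+00,
         1.00000000e+00]])} 0.019
```

View pics/scene0.png

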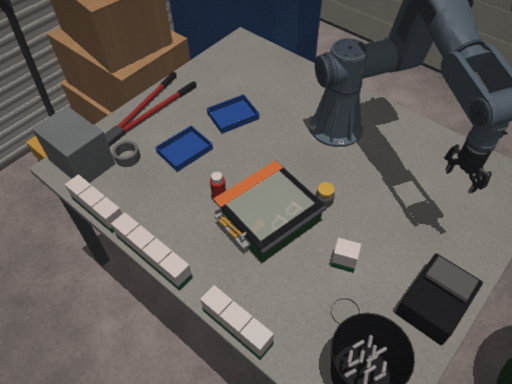

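View pics/top0.png

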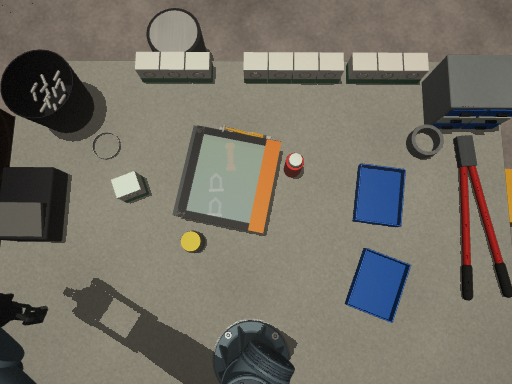

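The scene shows the bin with its clear lid shut. In the top view the orange strip is at (265,187), the tin at (294,163) and the carton at (129,185). The swivel is visible at (231,155), the shackles at (217,182) and (214,208), and the far blue tray at (380,195). Next I'll measure these.

```bash
cat > h.py <<'E'
import numpy as np,cv2
from scipy.spatial.transform import Rotation as R
from bench import r
def cam(n,o=None):
    c=r.get_calibration(n)
    if n=="wrist":
        o=o or r.get_obs(); T=np.eye(4);T[:3,:3]=R.from_rotvec(o["ee_rot"]).as_matrix();T[:3,3]=o["tool_pos"]
        T=T@c["hand_eye"]; return c,T[:3,3],T[:3,:3]
    return c,np.array(c["xyz"]),R.from_rotvec(c["orientation"]).as_matrix()
def onz(n,uv,z,C=None):
    c,p,M=C or cam(n); d=M@np.array([(uv[0]-c["cx"])/c["fx"],-(uv[1]-c["cy"])/c["fy"],-1]); return p+d*(z-p[2])/d[2]
def proj(n,P,C=None):
    c,p,M=C or cam(n); q=M.T@(np.array(P)-p); return c["cx"]-c["fx"]*q[0]/q[2], c["cy"]+c["fy"]*q[1]/q[2]
E
python3 - <<'E'
from h import *
im=cv2.imread("pics/top0.png"); hsv=cv2.cvtColor(im,cv2.COLOR_BGR2HSV)
def blobs(nm,lo,hi,z,mn=60):
    m=cv2.inRange(hsv,lo,hi)
    for c in cv2.findContours(m,0,2)[0]:
        if cv2.contourArea(c)<mn: continue
        b=cv2.boxPoints(cv2.minAreaRect(c)); ctr=cv2.minAreaRect(c)[0]
        print(nm,np.round(ctr),cv2.contourArea(c),onz("top",ctr,z).round(3)[:2],[onz("top",p,z).round(3)[:2].tolist() for p in b])
blobs("orange",(5,180,120),(14,255,255),.0935,300)
blobs("blue",(105,150,40),(125,255,255),.035,500)
blobs("red",(172,150,60),(180,255,255),.1,30);blobs("red",(0,150,60),(4,255,255),.1,30)
blobs("yellow",(18,120,100),(32,255,255),.06,10)
print("tin cap",onz("top",(295,159),.13)); print("swivel px",onz("top",(231,155),.018)); print("sh",onz("top",(217,182),.01),onz("top",(214,208),.01)); print("carton",onz("top",(126,182),.09))
cv2.imwrite("pics/crop0.png",cv2.resize(im[110:250,160:320],None,fx=5,fy=5,interpolation=cv2.INTER_CUBIC)[:600])
E
```

```text
orange [267. 174.] 845.0 [ 0.54 -0.04] [[0.443, -0.001], [0.649, -0.039], [0.64, -0.081], [0.435, -0.042]]
blue [378. 285.] 2923.5 [ 0.222 -0.373] [[0.16, -0.271], [0.331, -0.335], [0.285, -0.476], [0.116, -0.409]]
blue [380. 195.] 2467.0 [ 0.491 -0.389] [[0.411, -0.303], [0.59, -0.33], [0.573, -0.477], [0.394, -0.446]]
red [480. 215.] 1275.0 [ 0.427 -0.652] [[0.568, -0.6], [0.575, -0.714], [0.291, -0.703], [0.284, -0.594]]
red [294. 164.] 57.0 [ 0.571 -0.12 ] [[0.553, -0.089], [0.603, -0.101], [0.59, -0.151], [0.54, -0.139]]
yellow [190. 241.] 294.0 [0.342 0.184] [[0.371, 0.214], [0.372, 0.157], [0.313, 0.155], [0.312, 0.212]]
yellow [508. 196.] 202.5 [ 0.49  -0.762] [[0.571, -0.761], [0.571, -0.778], [0.41, -0.764], [0.41, -0.746]]
yellow [244. 132.] 78.0 [0.681 0.031] [[0.687, 0.092], [0.698, 0.09], [0.674, -0.03], [0.663, -0.028]]
tin cap [ 0.5778927 -0.120633   0.13     ]
swivel px [0.61806294 0.0728133  0.018     ]
sh [0.53135246 0.11604128 0.01      ] [0.44795283 0.12315246 0.01      ]
carton [0.5130747  0.37895185 0.09      ]
```

View pics/crop0.png

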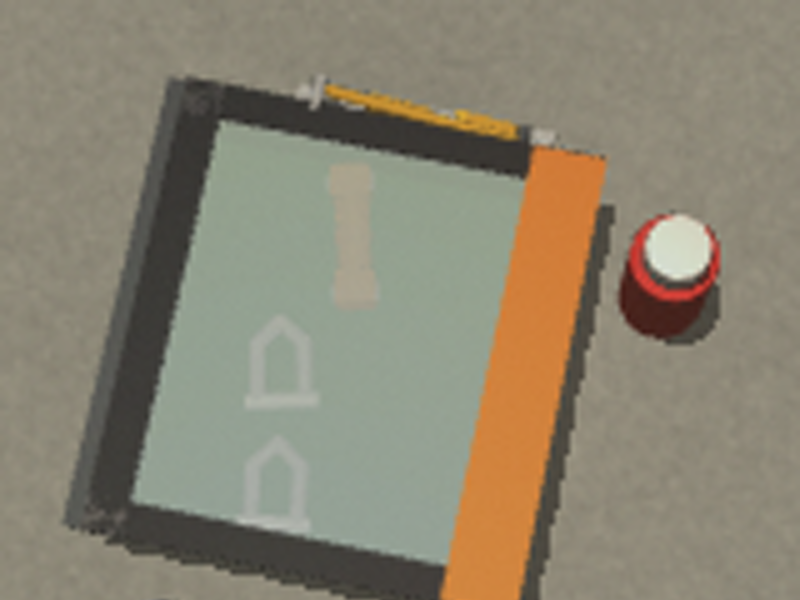

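The crop shows the swivel at full-image pixels about (230,157), running nearly along the image vertical. The lid corners are at about (194,126), (281,141) and (173,215). Next I'll fit the bin frame.

```bash
python3 - <<'E'
from h import *
im=cv2.imread("pics/top0.png"); hsv=cv2.cvtColor(im,cv2.COLOR_BGR2HSV)
m=cv2.inRange(hsv,(3,150,100),(17,255,255)); c=max(cv2.findContours(m,0,2)[0],key=cv2.contourArea)
b=cv2.boxPoints(cv2.minAreaRect(c)); P=np.array([onz("top",p,.0935)[:2] for p in b]); print(b.round(1).tolist(),P.round(3).tolist())
P=P[np.argsort(P[:,0])]; n,f=P[:2],P[2:]
fr=[n[np.argmin(n[:,1])],f[np.argmin(f[:,1])]]; 
yb=fr[0]-fr[1]; print("width",np.linalg.norm(yb)); yb/=np.linalg.norm(yb); xb=np.array([-yb[1]*-1*-1,yb[0]]) 
xb=np.array([yb[1],-yb[0]]); lip=(fr[0]+fr[1])/2
bc=lip+.15*xb; print("xb",xb,"yb",yb,"lip",lip,"bin c",bc,"yaw",np.degrees(np.arctan2(xb[1],xb[0])))
print("hinge corner check TL", onz("top",(194.4,125.6),.0935)[:2], bc+.11*xb-.14*yb)
def inb(p): d=p[:2]-bc; return (d@xb).round(3),(d@yb).round(3)
for nm,uv,z in[("sw top",(230,142.5),.031),("sw bot",(231.3,171),.031),("tray",(380,195),.02)]:
  p=onz("top",uv,z); print(nm,p[:2].round(3),inb(p))
print("tin",inb(np.array([.576,-.12])),"yellow jar",inb(onz("top",(190,241),.06)))
for z in (.13,): print("tin cap",inb(onz("top",(296,159),z)))
print("sh",inb(onz("top",(216,182),.01)),inb(onz("top",(215,207),.01)))
E
```

```text
[[247.60000610351562, 229.89999389648438], [265.8999938964844, 138.39999389648438], [280.8999938964844, 141.39999389648438], [262.6000061035156, 232.89999389648438]] [[0.375, 0.014], [0.65, -0.037], [0.641, -0.082], [0.367, -0.03]]
width 0.2795781918860025
xb [0.18736384 0.98229058] yb [-0.98229058  0.18736384] lip [ 0.50398493 -0.05591722] bin c [0.53208951 0.09142637] yaw 79.20101956078658
hinge corner check TL [0.68877461 0.18027824] [0.69022021 0.1732474 ]
sw top [0.655 0.076] (np.float64(0.008), np.float64(-0.124))
sw bot [0.563 0.07 ] (np.float64(-0.016), np.float64(-0.034))
tray [ 0.493 -0.395] (np.float64(-0.485), np.float64(-0.053))
tin (np.float64(-0.199), np.float64(-0.083)) yellow jar (np.float64(0.057), np.float64(0.204))
tin cap (np.float64(-0.203), np.float64(-0.085))
sh (np.float64(0.027), np.float64(0.006)) (np.float64(0.013), np.float64(0.085))
```

Emit:
play_rows(claw=[1, 0, 0, 0, 0], translation=[[0, 0, -0.04], [0, 0, -0.04], [0, 0, -0.04], [0, 0, 0], [0, 0, 0]], turn=[[0, 0, 0], [0, 0, 0], [0, 0, 0], [0, 7, 0], [7, 0, 0]])

```text
time_s: 0.52
tool_pos: [0.179, 0.5452, 0.3741]
ee_rot: [-0.462, -2.959, 0.142]
wrist_force: [1.2, 0.5, -0.8]
finger_gap: 0.039
```

```bash
python3 -c "
from h import *
o=r.get_obs(); print([(k,np.round(o[k],4).tolist()) for k in('joints','tool_pos','ee_rot')])"
```

```text
[('joints', [0.9973, 0.1883, 1.3608, 0.0937, 1.737, -0.2552]), ('tool_pos', [0.179, 0.5452, 0.3741]), ('ee_rot', [-0.4616, -2.9589, 0.142])]
```

```bash
cat >> h.py <<'E'
XB=np.array([.1874,.9823,0]);YB=np.array([-.9823,.1874,0]);ZB=np.array([0,0,1.]);BC=np.array([.5321,.0914,0])
def W(x,y,z): return BC+x*XB+y*YB+z*ZB
def plan(p,Rm=None,o=None,pose=None):
    o=o or r.get_obs(); R0=R.from_rotvec(o["ee_rot"]).as_matrix(); p0=np.array(o["tool_pos"])
    t=R0.T@(np.array(p)-p0); n=int(np.ceil(np.linalg.norm(t)/.0385)); 
    print("trans",n,(t/max(n,1)).round(4).tolist())
    if Rm is not None:
        w=np.degrees(R.from_matrix(R0.T@Rm).as_rotvec()); k=int(np.ceil(np.linalg.norm(w)/6.8)); print("turn",k,(w/max(k,1)).round(2).tolist())
def tool(z,x):
    z=np.array(z)/np.linalg.norm(z); x=np.array(x)-z*(z@x); x/=np.linalg.norm(x); return np.c_[x,np.cross(z,x),z]
def lift(al): a=np.radians(al); return tool(np.cos(a)*XB-np.sin(a)*ZB, ZB)
def log():
    import json
    o=r.get_obs(); open("log.txt","a").write(json.dumps([np.array(o[k]).tolist() for k in("joints","tool_pos","ee_rot")])+"\n"); return o
E
python3 - <<'E'
from h import *
log(); o=r.get_obs()
def Rj(j,s4=1): 
    return R.from_euler("ZYZYZ",[j[0],j[1]+j[2],s4*j[3],j[4],j[5]+np.pi/2]).as_rotvec()
for s in(1,-1): print(s,Rj(o["joints"],s),o["ee_rot"])
plan((.40,-.1,.45),lift(25))
E
```

```text
Traceback (most recent call last):
  File "scipy/spatial/transform/_rotation.pyx", line 1413, in scipy.spatial.transform._rotation.Rotation.from_euler
ValueError: Expected axis specification to be a non-empty string of upto 3 characters, got ZYZYZ
```

```bash
python3 - <<'E'
from h import *
o=r.get_obs()
def Rj(j,s4=1): 
    return (R.from_euler("ZYZ",[j[0],j[1]+j[2],s4*j[3]])*R.from_euler("YZ",[j[4],j[5]+np.pi/2])).as_rotvec()
for s in(1,-1): print(s,Rj(o["joints"],s),o["ee_rot"])
plan((.40,-.1,.45),lift(25))
E
```

```text
1 [-0.4616031  -2.95893586  0.14196659] [-0.4616031  -2.95893586  0.14196659]
-1 [ 0.50533408  3.06168208 -0.26399371] [-0.4616031  -2.95893586  0.14196659]
trans 18 [-0.0221, -0.0308, -0.0035]
turn 15 [-3.73, 3.43, 4.47]
```

Emit:
play_rows(claw=[0, 0, 0, 0, 0, 0, 0, 0, 0, 0, 0, 0, 0, 0, 0, 0, 0, 0], translation=[[-0.0221, -0.0308, -0.0035], [-0.0221, -0.0308, -0.0035], [-0.0221, -0.0308, -0.0035], [-0.0221, -0.0308, -0.0035], [-0.0221, -0.0308, -0.0035], [-0.0221, -0.0308, -0.0035], [-0.0221, -0.0308, -0.0035], [-0.0221, -0.0308, -0.0035], [-0.0221, -0.0308, -0.0035], [-0.0221, -0.0308, -0.0035], [-0.0221, -0.0308, -0.0035], [-0.0221, -0.0308, -0.0035], [-0.0221, -0.0308, -0.0035], [-0.0221, -0.0308, -0.0035], [-0.0221, -0.0308, -0.0035], [-0.0221, -0.0308, -0.0035], [-0.0221, -0.0308, -0.0035], [-0.0221, -0.0308, -0.0035]], turn=[[0, 0, 0], [0, 0, 0], [0, 0, 0], [0, 0, 0], [0, 0, 0], [0, 0, 0], [0, 0, 0], [0, 0, 0], [0, 0, 0], [0, 0, 0], [0, 0, 0], [0, 0, 0], [0, 0, 0], [0, 0, 0], [0, 0, 0], [0, 0, 0], [0, 0, 0], [0, 0, 0]])

```text
time_s: 2.02
tool_pos: [0.4004, -0.0987, 0.4509]
ee_rot: [-0.461, -2.962, 0.152]
wrist_force: [1.0, 0.6, 0.1]
finger_gap: -0.0003
```

```bash
python3 - <<'E'
from h import *
o=log(); print(np.round(o["joints"],3),o["tool_pos"]); plan((.40,-.12,.45),lift(25))
E
```

```text
[-0.43  -0.194  1.594 -0.141  1.846 -1.724] [ 0.40042916 -0.09865813  0.45093478]
trans 1 [-0.0063, -0.0202, 0.0027]
turn 15 [-3.74, 3.46, 4.47]
```

```bash
cat > fk.py <<'E'
from h import *
import json
from scipy.optimize import least_squares
D=[json.loads(l) for l in open("log.txt")]
rv=lambda a,t:R.from_euler(a,t).as_matrix()
def basis(j):
    A=rv("Z",j[0]);B=A@rv("Y",j[1]);C=B@rv("Y",j[2]);E=C@rv("Z",j[3])@rv("Y",j[4])
    return np.c_[A[:,0],A[:,1],A[:,2],B[:,2],C[:,0],C[:,2],E[:,2]],E@rv("Z",j[5]+np.pi/2)
def fit():
    M=np.vstack([basis(d[0])[0] for d in D]);y=np.hstack([d[1] for d in D]); reg=1e-4*np.eye(7)
    s=np.linalg.lstsq(np.vstack([M,reg]),np.r_[y,np.zeros(7)],rcond=None)[0]; return s,M@s-y
S,res=fit()
lo=np.array([-2.99,-.89,.3,-1.14,0,-3.12]);hi=np.array([2.99,2.07,2.58,4.28,2.63,3.12])
def fk(j): b,Rm=basis(j); return b@S,Rm
def ik(p,Rm,j0):
    f=lambda j:np.r_[(fk(j)[0]-p)*10,R.from_matrix(fk(j)[1].T@Rm).as_rotvec()]
    best=None
    for q0 in [j0]+[np.clip(np.array(j0)+d,lo+.05,hi-.05) for d in ([0,0,0,1,0,0],[0,0,0,1.5,0,1.5],[0,0,0,1.5,0,-1.5],[0,0,0,0,0,2.5],[0,0,0,1,-.5,3],[0,0,0,-.5,.5,1])]:
        s=least_squares(f,np.clip(q0,lo+1e-3,hi-1e-3),bounds=(lo,hi))
        if best is None or s.cost<best.cost-1e-9: best=s
        if best.cost<1e-9: break
    return best.x,best.cost
E
python3 - <<'E'
from h import *
import json
d=json.dumps([[1.049,.182,1.608,0,1.354,-.206],[.178,.546,.249],[-.494,-3.102,.003]])
open("log.txt","a").write(d+"\n")
from fk import *
print(S.round(4),np.abs(res).max())
o=r.get_obs();j=o["joints"]
for al in(10,25,40):
  for p in (W(-.25,.09,.25),W(-.20,.09,.08),W(-.14,.09,.08),W(-.05,.09,.28),W(.03,.09,.33)):
    q,c=ik(p,lift(al),j); print(al,p.round(3),q.round(2),"cost %.1e"%c)
E
```

```text
[-4.000e-04  1.178e-01  3.137e-01  4.384e-01  8.600e-02  5.149e-01
  2.999e-01] 3.7824514799111864e-05
10 [ 0.397 -0.137  0.25 ] [-1.11  0.48  1.81  0.74  2.07 -1.02] cost 1.0e-21
10 [ 0.406 -0.088  0.08 ] [-1.05  0.8   1.81  0.72  1.81 -1.22] cost 3.3e-30
10 [ 0.417 -0.029  0.08 ] [-0.97  0.77  1.89  0.79  1.74 -1.23] cost 8.4e-31
10 [0.434 0.059 0.28 ] [-0.82  0.24  2.07  1.    1.89 -0.88] cost 1.8e-20
10 [0.449 0.138 0.33 ] [-0.65  0.08  2.11  1.15  1.83 -0.72] cost 3.5e-30
25 [ 0.397 -0.137  0.25 ] [-1.09  0.31  1.84  0.65  1.94 -0.98] cost 1.2e-30
25 [ 0.406 -0.088  0.08 ] [-1.02  0.61  1.89  0.66  1.63 -1.16] cost 8.2e-22
25 [ 0.417 -0.029  0.08 ] [-0.93  0.58  1.97  0.73  1.57 -1.15] cost 3.3e-30
25 [0.434 0.059 0.28 ] [-0.77  0.06  2.06  0.88  1.77 -0.76] cost 7.6e-21
25 [0.449 0.138 0.33 ] [-0.6  -0.07  2.07  1.    1.72 -0.57] cost 3.9e-18
40 [ 0.397 -0.137  0.25 ] [-1.03  0.16  1.87  0.55  1.8  -0.91] cost 4.3e-25
40 [ 0.406 -0.088  0.08 ] [-0.96  0.43  1.97  0.59  1.45 -1.06] cost 5.6e-28
40 [ 0.417 -0.029  0.08 ] [-0.86  0.39  2.04  0.65  1.39 -1.03] cost 2.4e-23
40 [0.434 0.059 0.28 ] [-0.68 -0.07  2.04  0.74  1.66 -0.62] cost 1.6e-22
40 [0.449 0.138 0.33 ] [-0.5  -0.17  2.01  0.82  1.62 -0.41] cost 6.7e-21
```

Emit:
play_rows(claw=[0, 0, 0, 0, 0, 0, 0, 0, 0, 0, 0, 0, 0, 0, 0, 0], translation=[[0, 0, 0], [0, 0, 0], [0, 0, 0], [0, 0, 0], [0, 0, 0], [0, 0, 0], [0, 0, 0], [0, 0, 0], [0, 0, 0], [0, 0, 0], [0, 0, 0], [0, 0, 0], [0, 0, 0], [0, 0, 0], [0, 0, 0], [0, 0, 0]], turn=[[-3.74, 3.46, 4.47], [-3.74, 3.46, 4.47], [-3.74, 3.46, 4.47], [-3.74, 3.46, 4.47], [-3.74, 3.46, 4.47], [-3.74, 3.46, 4.47], [-3.74, 3.46, 4.47], [-3.74, 3.46, 4.47], [-3.74, 3.46, 4.47], [-3.74, 3.46, 4.47], [-3.74, 3.46, 4.47], [-3.74, 3.46, 4.47], [-3.74, 3.46, 4.47], [-3.74, 3.46, 4.47], [-3.74, 3.46, 4.47], [0, 0, 0]])

```text
time_s: 3.35
tool_pos: [0.3996, -0.0969, 0.4493]
ee_rot: [-1.691, -1.386, -1.079]
wrist_force: [0.2, -0.7, -0.5]
finger_gap: -0.0001
```

```bash
python3 - <<'E'
from h import *
o=log(); print(np.round(o["joints"],3),o["tool_pos"]); plan(W(-.24,.09,.07),lift(25))
E
```

```text
[-1.045e+00 -2.000e-03  1.755e+00  8.410e-01  2.212e+00 -6.260e-01] [ 0.39959783 -0.09689863  0.44926776]
trans 10 [-0.0357, 0.0007, 0.0131]
turn 1 [0.18, -0.33, -0.42]
```

Emit:
play_rows(claw=[0, 0, 0, 0, 0, 0, 0, 0, 0, 0, 0, 0], translation=[[0, 0, 0], [-0.0357, 0.0007, 0.0131], [-0.0357, 0.0007, 0.0131], [-0.0357, 0.0007, 0.0131], [-0.0357, 0.0007, 0.0131], [-0.0357, 0.0007, 0.0131], [-0.0357, 0.0007, 0.0131], [-0.0357, 0.0007, 0.0131], [-0.0357, 0.0007, 0.0131], [-0.0357, 0.0007, 0.0131], [-0.0357, 0.0007, 0.0131], [0, 0, 0]], turn=[[0.18, -0.33, -0.42], [0, 0, 0], [0, 0, 0], [0, 0, 0], [0, 0, 0], [0, 0, 0], [0, 0, 0], [0, 0, 0], [0, 0, 0], [0, 0, 0], [0, 0, 0], [0, 0, 0]])

```text
time_s: 4.35
tool_pos: [0.4013, -0.1295, 0.0659]
ee_rot: [-1.681, -1.404, -1.07]
wrist_force: [-0.3, 1.9, 0.9]
finger_gap: 0.0002
```

```bash
cat > path.py <<'E'
from h import *
def tcp(th,al=25):
    a=np.radians(al); A=np.array([np.cos(a),-np.sin(a)]);N=np.array([np.sin(a),np.cos(a)]); H=np.array([.11,.0855])
    if th<a: return H+.26*np.array([-np.cos(th),np.sin(th)])-.011*N
    return H+.243*np.array([-np.cos(th),np.sin(th)])-.017*A-.011*N
E
python3 - <<'E'
from path import *
o=log(); print(np.round(o["joints"],3),o["tool_pos"],"err",(R.from_matrix(lift(25)).inv()*R.from_rotvec(o["ee_rot"])).magnitude())
plan(W(-.15,.09,.070),lift(25))
a=np.radians(25);M=np.array([[np.sin(a),np.cos(a)],[np.cos(a),-np.sin(a)]])
P=[np.array([-.15,.070])]+[tcp(t) for t in np.linspace(.02,1.32,20)]
print([[float(v[0].round(4)),0,float(v[1].round(4))] for v in (M@(q-p) for p,q in zip(P,P[1:]))]); print(P[1],P[-1])
E
```

```text
[-1.067  0.68   1.813  0.61   1.659 -1.178] [ 0.40132844 -0.12945059  0.06588832] err 0.010426303059159881
trans 3 [0.0141, -0.0007, 0.0271]
turn 1 [-0.56, 0.01, 0.21]
[[0.0078, 0, -0.0087], [0.0165, 0, -0.0066], [0.0169, 0, -0.0055], [0.0173, 0, -0.0043], [0.0175, 0, -0.0031], [0.0177, 0, -0.0019], [0.0178, 0, -0.0007], [0.0167, 0, 0.0005], [0.0165, 0, 0.0016], [0.0164, 0, 0.0027], [0.0162, 0, 0.0038], [0.0159, 0, 0.0049], [0.0155, 0, 0.006], [0.015, 0, 0.0071], [0.0145, 0, 0.0081], [0.0139, 0, 0.0091], [0.0133, 0, 0.01], [0.0126, 0, 0.0109], [0.0118, 0, 0.0117], [0.011, 0, 0.0125]]
[-0.1545968   0.08073027] [0.02963733 0.31811289]
```

Emit:
play_rows(claw=[0, 0, 0, 0, 0, 0, 0, 0, 0, 0], translation=[[0.0141, -0.0007, 0.0271], [0.0141, -0.0007, 0.0271], [0.0141, -0.0007, 0.0271], [0, 0, 0], [0.0078, 0, -0.0087], [0.0165, 0, -0.0066], [0.0169, 0, -0.0055], [0.0173, 0, -0.0043], [0.0175, 0, -0.0031], [0, 0, 0]], turn=[[-0.56, 0, 0.21], [0, 0, 0], [0, 0, 0], [0, 0, 0], [0, 0, 0], [0, 0, 0], [0, 0, 0], [0, 0, 0], [0, 0, 0], [0, 0, 0]])

```text
time_s: 5.18
tool_pos: [0.4204, -0.0371, 0.1601]
ee_rot: [-1.698, -1.413, -1.082]
wrist_force: [-0.9, -2.8, -1.8]
finger_gap: 0.0001
```

```bash
python3 - <<'E'
from path import *
o=log(); d=np.array(o["tool_pos"])-BC; print("bin",d@XB,d@YB,d[2],"want",tcp(.02+4*1.3/19)); cv2.imwrite("pics/s1.png",r.camera("scene")[120:280,160:400].repeat(3,0).repeat(3,1))
E
```

```text
bin -0.14713386345308724 0.08561322565741446 0.16007611902473412 want [-0.14351661  0.15079558]
```

View pics/s1.png

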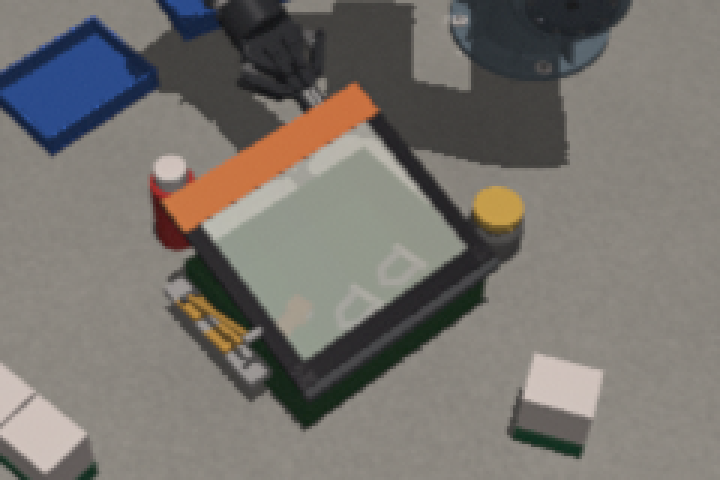

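The lid is up on the closed finger at about 0.33 rad, with the tin clear. I'll continue along the arc from the measured pose.

```bash
python3 - <<'E'
from path import *
o=r.get_obs(); d=np.array(o["tool_pos"])-BC
M=R.from_rotvec(o["ee_rot"]).as_matrix()
P=[d]+[np.r_[XB[:2]*tcp(t)[0]+YB[:2]*.088,tcp(t)[1]] for t in np.linspace(.38,1.31,17)]
print([(M.T@(q-p)).round(4).tolist() for p,q in zip(P,P[1:])])
E
```

```text
[[0.017, -0.0021, 0.0042], [0.0151, 0.0002, -0.0006], [0.0141, 0.0001, 0.0003], [0.0141, 0.0001, 0.0011], [0.014, 0.0001, 0.0019], [0.0139, 0.0001, 0.0027], [0.0137, 0.0001, 0.0035], [0.0134, 0.0001, 0.0043], [0.0132, 0.0001, 0.0051], [0.0129, 0.0001, 0.0058], [0.0125, 0.0001, 0.0066], [0.0121, 0.0001, 0.0073], [0.0117, 0.0, 0.008], [0.0112, 0.0, 0.0086], [0.0106, 0.0, 0.0093], [0.0101, 0.0, 0.0099], [0.0095, 0.0, 0.0104]]
```

Emit:
play_rows(claw=[0, 0, 0, 0, 0, 0, 0, 0, 0, 0, 0, 0, 0, 0, 0, 0, 0, 0, 0], translation=[[0.017, -0.002, 0.0042], [0.0151, 0, -0.0006], [0.0141, 0, 0.0003], [0.0141, 0, 0.0011], [0.014, 0, 0.0019], [0.0139, 0, 0.0027], [0.0137, 0, 0.0035], [0.0134, 0, 0.0043], [0.0132, 0, 0.0051], [0.0129, 0, 0.0058], [0.0125, 0, 0.0066], [0.0121, 0, 0.0073], [0.0117, 0, 0.008], [0.0112, 0, 0.0086], [0.0106, 0, 0.0093], [0.0101, 0, 0.0099], [0.0095, 0, 0.0104], [0, 0, 0], [0, 0, 0]], turn=[[0, 0, 0], [0, 0, 0], [0, 0, 0], [0, 0, 0], [0, 0, 0], [0, 0, 0], [0, 0, 0], [0, 0, 0], [0, 0, 0], [0, 0, 0], [0, 0, 0], [0, 0, 0], [0, 0, 0], [0, 0, 0], [0, 0, 0], [0, 0, 0], [0, 0, 0], [0, 0, 0], [0, 0, 0]])

```text
time_s: 6.82
tool_pos: [0.4495, 0.1358, 0.3169]
ee_rot: [-1.696, -1.406, -1.08]
wrist_force: [-0.2, -0.8, 0.5]
finger_gap: -0.0
```

```bash
python3 - <<'E'
from path import *
o=log(); d=np.array(o["tool_pos"])-BC; print("bin",d@XB,d@YB,d[2],"want",tcp(1.31),np.round(o["joints"],2)); cv2.imwrite("pics/s2.png",r.camera("scene")[90:280,160:400].repeat(3,0).repeat(3,1))
E
```

```text
bin 0.02816638389854377 0.0894319446571382 0.31692976265324285 want [0.02728641 0.31749807] [-0.6  -0.05  2.08  0.99  1.7  -0.6 ]
```

View pics/s2.png

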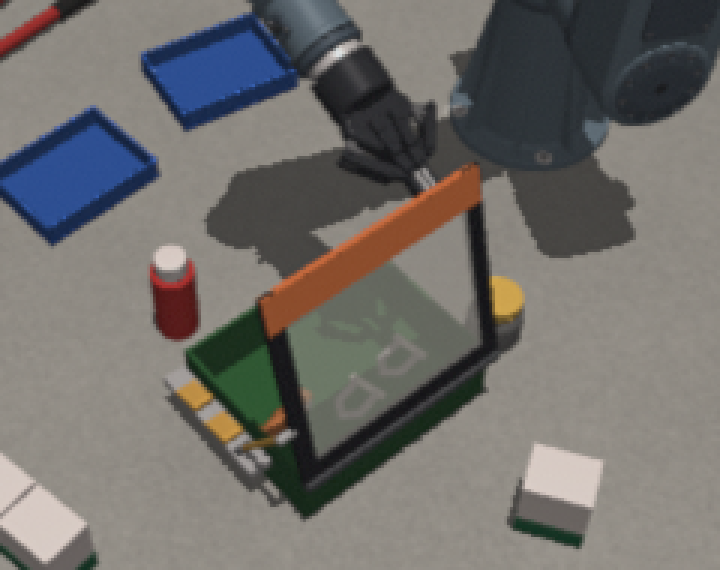

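The lid is at about 1.3 rad, and the stay foot is past the second yellow tooth (about (265,455) in the crop). I'll ease back and look.

Emit:
play_rows(claw=[0, 0, 0, 0, 0, 0, 0, 0, 0, 0, 0], translation=[[-0.005, 0, -0.005], [-0.005, 0, -0.005], [-0.005, 0, -0.005], [-0.005, 0, -0.005], [-0.005, 0, -0.005], [-0.006, 0, -0.005], [-0.006, 0, -0.005], [-0.006, 0, -0.005], [-0.006, 0, -0.005], [-0.006, 0, -0.005], [0, 0, 0]], turn=[[0, 0, 0], [0, 0, 0], [0, 0, 0], [0, 0, 0], [0, 0, 0], [0, 0, 0], [0, 0, 0], [0, 0, 0], [0, 0, 0], [0, 0, 0], [0, 0, 0]])

```text
time_s: 7.78
tool_pos: [0.4365, 0.0676, 0.2877]
ee_rot: [-1.698, -1.401, -1.08]
wrist_force: [-0.1, -0.2, -0.4]
finger_gap: -0.0
```

```bash
python3 - <<'E'
from path import *
o=log(); d=np.array(o["tool_pos"])-BC; print("bin",d@XB,d@YB,d[2]); cv2.imwrite("pics/s3.png",r.camera("scene")[90:280,160:400].repeat(3,0).repeat(3,1))
for t in(.7,1.1,1.19,1.25,1.3):
  c=[(np.array(proj("scene",W(.11-.26*np.cos(t)-.008*np.sin(t),y,.0855+.26*np.sin(t)-.008*np.cos(t)*-1)))-[160,90])*3 for y in(-.14,.14)]; print(t,np.round(c).tolist())
E
```

```text
bin -0.04132576190959479 0.08944967076615756 0.2877298062550558
0.7 [[176.0, 261.0], [381.0, 138.0]]
1.1 [[219.0, 270.0], [432.0, 138.0]]
1.19 [[231.0, 277.0], [447.0, 143.0]]
1.25 [[240.0, 283.0], [457.0, 147.0]]
1.3 [[248.0, 288.0], [465.0, 152.0]]
```

View pics/s3.png

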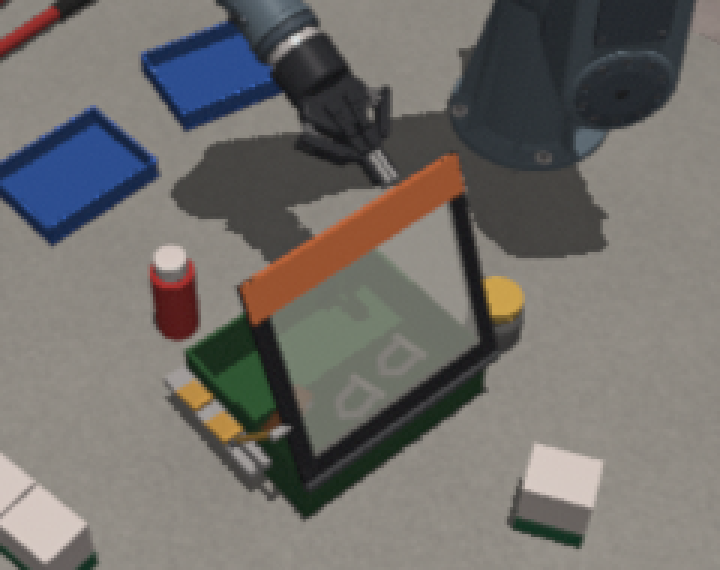

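The finger has left the lid and the wrist force is about 0. The lid corners at (240,285) and (462,153) match the 1.19 rad projection, so it is propped. Next I'll plan the swivel grasp and its clearances.

```bash
cat > gr.py <<'E'
from fk import *
def grasp(tau,u,sx=-1):
    u=np.r_[u,0]/np.linalg.norm(u); v=np.cross([0,0,1.],u); t=np.radians(tau); return tool(np.sin(t)*v-np.cos(t)*ZB, sx*u)
def liddist(p):  # signed distance from lid underside (lid segment at 1.19), in bin xz, and y
    d=p-BC; q=np.array([d@XB-.11,d[2]-.0855]); l=np.array([-np.cos(1.19),np.sin(1.19)]); s=np.clip(q@l,0,.26); yy=max(abs(d@YB)-.14,0)
    return np.hypot(np.linalg.norm(q-s*l),yy)
def arm(j):
    B,_=basis(j); c=[B[:,:3]@S[:3]]; c.append(c[0]+B[:,3]*S[3]); c.append(c[1]+B[:,4]*S[4]);c.append(c[2]+B[:,5]*S[5]); c.append(c[3]+B[:,6]*S[6]); return c
def clear(j):
    c=arm(j); return [round(min(liddist(a+(b-a)*k) for k in np.linspace(0,1,20)),3) for a,b in zip(c[1:],c[2:])]
E
python3 - <<'E'
from gr import *
print(S.round(4),np.abs(res).max())
o=r.get_obs()
C=np.array([.609,.073]); u=np.array([.092,.006])
for sx in(1,-1):
  for tau in(10,14,18):
    Rm=grasp(tau,u,sx)
    for h in(.0,.17):
      q,c=ik(np.r_[C,.03]-h*Rm[:,2],Rm,o["joints"]); print(sx,tau,h,q.round(2),"%.0e"%c,clear(q),np.round(arm(q)[1],2),np.round(arm(q)[3],2))
plan(W(-.25,.05,.42),grasp(14,u,-1))
E
```

```text
[0.     0.1178 0.3134 0.4382 0.0855 0.5145 0.2999] 0.00011487399024712186
1 10 0.0 [-0.16  0.54  1.63  0.2   1.01  1.24] 5e-20 [np.float64(0.357), np.float64(0.067), np.float64(0.067)] [0.24 0.08 0.69] [0.61 0.02 0.33]
1 10 0.17 [-0.21  0.32  1.56  0.17  1.32  1.25] 3e-30 [np.float64(0.417), np.float64(0.192), np.float64(0.067)] [0.16 0.09 0.73] [ 0.61 -0.01  0.49]
1 14 0.0 [-0.19  0.55  1.63  0.27  1.04  1.16] 3e-22 [np.float64(0.354), np.float64(0.087), np.float64(0.086)] [0.25 0.07 0.69] [0.61 0.   0.32]
1 14 0.17 [-0.26  0.33  1.55  0.24  1.34  1.18] 2e-20 [np.float64(0.41), np.float64(0.204), np.float64(0.086)] [0.17 0.08 0.73] [ 0.62 -0.04  0.49]
1 18 0.0 [-0.22  0.57  1.62  0.34  1.07  1.1 ] 5e-25 [np.float64(0.349), np.float64(0.106), np.float64(0.105)] [0.25 0.06 0.68] [ 0.62 -0.02  0.32]
1 18 0.17 [-0.31  0.35  1.55  0.3   1.37  1.12] 2e-23 [np.float64(0.403), np.float64(0.218), np.float64(0.105)] [0.18 0.07 0.72] [ 0.62 -0.07  0.48]
-1 10 0.0 [-0.16  0.54  1.63  0.2   1.01 -1.91] 2e-30 [np.float64(0.357), np.float64(0.067), np.float64(0.067)] [0.24 0.08 0.69] [0.61 0.02 0.33]
-1 10 0.17 [-0.21  0.32  1.56  0.17  1.32 -1.89] 7e-31 [np.float64(0.417), np.float64(0.192), np.float64(0.067)] [0.16 0.09 0.73] [ 0.61 -0.01  0.49]
-1 14 0.0 [-0.19  0.55  1.63  0.27  1.04 -1.98] 6e-30 [np.float64(0.354), np.float64(0.087), np.float64(0.086)] [0.25 0.07 0.69] [0.61 0.   0.32]
-1 14 0.17 [-0.26  0.33  1.55  0.24  1.34 -1.96] 6e-31 [np.float64(0.41), np.float64(0.204), np.float64(0.086)] [0.17 0.08 0.73] [ 0.62 -0.04  0.49]
-1 18 0.0 [-0.22  0.57  1.62  0.34  1.07 -2.04] 6e-21 [np.float64(0.349), np.float64(0.106), np.float64(0.105)] [0.25 0.06 0.68] [ 0.62 -0.02  0.32]
-1 18 0.17 [-0.31  0.35  1.55  0.3   1.37 -2.02] 2e-22 [np.float64(0.403), np.float64(0.218), np.float64(0.105)] [0.18 0.07 0.72] [ 0.62 -0.07  0.48]
trans 7 [0.0042, 0.0059, -0.035]
turn 17 [2.85, -1.91, -5.58]
```

```bash
python3 - <<'E'
from gr import *
plan(W(-.25,.05,.42),grasp(16,np.array([.092,.006]),-1))
E
```

```text
trans 7 [0.0042, 0.0059, -0.035]
turn 17 [2.76, -1.8, -5.59]
```

Emit:
play_rows(claw=[0, 0, 0, 0, 0, 0, 0, 0], translation=[[0.0042, 0.0059, -0.035], [0.0042, 0.0059, -0.035], [0.0042, 0.0059, -0.035], [0.0042, 0.0059, -0.035], [0.0042, 0.0059, -0.035], [0.0042, 0.0059, -0.035], [0.0042, 0.0059, -0.035], [0, 0, 0]], turn=[[0, 0, 0], [0, 0, 0], [0, 0, 0], [0, 0, 0], [0, 0, 0], [0, 0, 0], [0, 0, 0], [0, 0, 0]])

```text
time_s: 8.5
tool_pos: [0.4368, -0.1485, 0.4229]
ee_rot: [-1.702, -1.407, -1.083]
wrist_force: [-0.1, 0.4, 0.4]
finger_gap: 0.0003
```

Emit:
play_rows(claw=[1, 1, 1, 1, 1, 1, 1, 1, 1, 1, 1, 1, 1, 1, 1, 1, 1, 1], translation=[[0, 0, 0], [0, 0, 0], [0, 0, 0], [0, 0, 0], [0, 0, 0], [0, 0, 0], [0, 0, 0], [0, 0, 0], [0, 0, 0], [0, 0, 0], [0, 0, 0], [0, 0, 0], [0, 0, 0], [0, 0, 0], [0, 0, 0], [0, 0, 0], [0, 0, 0], [0, 0, 0]], turn=[[2.76, -1.8, -5.59], [2.76, -1.8, -5.59], [2.76, -1.8, -5.59], [2.76, -1.8, -5.59], [2.76, -1.8, -5.59], [2.76, -1.8, -5.59], [2.76, -1.8, -5.59], [2.76, -1.8, -5.59], [2.76, -1.8, -5.59], [2.76, -1.8, -5.59], [2.76, -1.8, -5.59], [2.76, -1.8, -5.59], [2.76, -1.8, -5.59], [2.76, -1.8, -5.59], [2.76, -1.8, -5.59], [2.76, -1.8, -5.59], [2.76, -1.8, -5.59], [0, 0, 0]])

```text
time_s: 10.0
tool_pos: [0.4359, -0.1423, 0.4209]
ee_rot: [0.11, -3.103, -0.434]
wrist_force: [0.8, -0.5, 0.3]
finger_gap: 0.0855
```

```bash
python3 - <<'E'
from gr import *
Rm=grasp(16,np.array([.092,.006]),-1); o=r.get_obs(); print(np.round(o["joints"],2))
plan(np.r_[.609,.073,.03]-.17*Rm[:,2],Rm)
E
```

```text
[-0.71 -0.09  1.57  0.21  1.85 -2.32]
trans 9 [-0.0208, 0.0097, 0.0291]
turn 1 [-0.1, 0.11, 0.34]
```

Emit:
play_rows(claw=[1, 1, 1, 1, 1, 1, 1, 1, 1, 1, 1], translation=[[-0.0208, 0.0097, 0.0291], [-0.0208, 0.0097, 0.0291], [-0.0208, 0.0097, 0.0291], [-0.0208, 0.0097, 0.0291], [-0.0208, 0.0097, 0.0291], [-0.0208, 0.0097, 0.0291], [-0.0208, 0.0097, 0.0291], [-0.0208, 0.0097, 0.0291], [-0.0208, 0.0097, 0.0291], [0, 0, 0], [0, 0, 0]], turn=[[-0.1, 0.11, 0.34], [0, 0, 0], [0, 0, 0], [0, 0, 0], [0, 0, 0], [0, 0, 0], [0, 0, 0], [0, 0, 0], [0, 0, 0], [0, 0, 0], [0, 0, 0]])

```text
time_s: 10.92
tool_pos: [0.6113, 0.0254, 0.1887]
ee_rot: [0.09, -3.089, -0.443]
wrist_force: [-0.1, 0.7, 0.9]
finger_gap: 0.0855
```

```bash
python3 - <<'E'
from gr import *
o=r.get_obs(); C=cam("wrist",o); im=r.camera("wrist"); print(o["tool_pos"],o["ee_rot"],clear(o["joints"]))
hsv=cv2.cvtColor(im,cv2.COLOR_BGR2HSV); m=cv2.inRange(hsv,(5,70,60),(20,255,255))
print("pred px",proj("wrist",(.609,.073,.018),C))
for c in cv2.findContours(m,0,2)[0]:
    if cv2.contourArea(c)<300: continue
    rc=cv2.minAreaRect(c); b=cv2.boxPoints(rc); print(np.round(rc[0]),np.round(rc[1]),rc[2],cv2.contourArea(c),onz("wrist",rc[0],.022,C).round(4),[onz("wrist",p,.022,C).round(3)[:2].tolist() for p in b])
cv2.imwrite("pics/w1.png",im)
E
```

```text
[0.61129035 0.02539476 0.18873962] [ 0.09028808 -3.08916611 -0.44259778] [np.float64(0.403), np.float64(0.208), np.float64(0.099)]
pred px (np.float64(249.4030712117386), np.float64(181.0387407937176))
[251. 186.] [81. 26.] 90.0 1627.0 [0.6134 0.074  0.022 ] [[0.568, 0.057], [0.567, 0.087], [0.664, 0.093], [0.662, 0.061]]
```

View pics/w1.png

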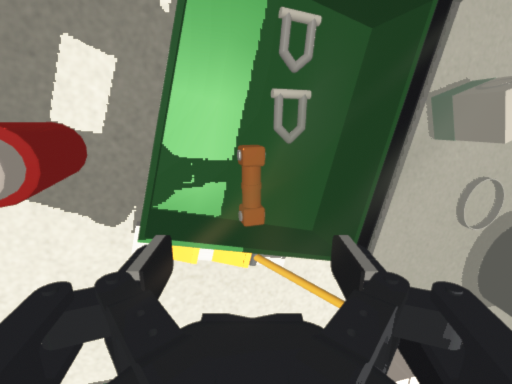

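The wrist view shows the swivel at (251,186), aligned with the image vertical. The fingers are clear of the stay at (290,275) and the lid. I'll descend along the tool axis.

```bash
python3 - <<'E'
from gr import *
Rm=grasp(16,np.array([.092,.004]),-1)
plan(np.r_[.612,.074,.018]-.0135*Rm[:,2],Rm)
E
```

```text
trans 5 [-0.0008, -0.0001, 0.0333]
turn 1 [0.24, -0.67, 0.75]
```

Emit:
play_rows(claw=[0.8, 0.8, 0.8, 0.8, 0.8, 0.8, 0.8], translation=[[-0.0008, 0, 0.033], [-0.0008, 0, 0.033], [-0.0008, 0, 0.033], [-0.0008, 0, 0.032], [-0.0008, 0, 0.015], [0, 0, 0], [0, 0, 0]], turn=[[0.24, -0.67, 0.75], [0, 0, 0], [0, 0, 0], [0, 0, 0], [0, 0, 0], [0, 0, 0], [0, 0, 0]])

```text
time_s: 11.55
tool_pos: [0.6157, 0.0633, 0.0529]
ee_rot: [0.068, -3.109, -0.435]
wrist_force: [0.1, 0.3, 0.5]
finger_gap: 0.0684
```

```bash
python3 - <<'E'
from gr import *
Rm=grasp(16,np.array([.092,.004]),-1); o=r.get_obs(); print(o["tool_pos"],clear(o["joints"]),o["finger_gap"])
plan(np.r_[.612,.074,.018]-.0135*Rm[:,2],Rm)
E
```

```text
[0.61566338 0.06328643 0.05292321] [np.float64(0.36), np.float64(0.107), np.float64(0.098)] 0.06844058257493063
trans 1 [0.0033, 0.0008, 0.023]
turn 1 [-0.08, 0.25, 0.05]
```

Emit:
play_rows(claw=[0.8, 0.8, 0.8, 0, 0, 0, 0, 0, 0, 0], translation=[[0.003, 0.0008, 0.012], [0, 0, 0.01], [0, 0, 0], [0, 0, 0], [0, 0, 0], [0, 0, 0], [0, 0, 0], [0, 0, 0], [0, 0, 0], [0, 0, 0]], turn=[[0, 0.25, 0], [0, 0, 0], [0, 0, 0], [0, 0, 0], [0, 0, 0], [0, 0, 0], [0, 0, 0], [0, 0, 0], [0, 0, 0], [0, 0, 0]], grip_force=60)

```text
time_s: 12.38
tool_pos: [0.6125, 0.0706, 0.0317]
ee_rot: [0.07, -3.105, -0.434]
wrist_force: [-1.2, -0.2, 5.9]
finger_gap: 0.0199
```

Emit:
play_rows(claw=[0, 0, 0, 0, 0], translation=[[0, 0, -0.01], [0, 0, -0.02], [0, 0, -0.02], [0, 0, 0], [0, 0, 0]], turn=[[0, 0, 0], [0, 0, 0], [0, 0, 0], [0, 0, 0], [0, 0, 0]])

```text
time_s: 12.8
tool_pos: [0.6107, 0.0568, 0.0792]
ee_rot: [0.071, -3.1, -0.434]
wrist_force: [-5.0, 0.4, -0.4]
finger_gap: 0.0196
```

```bash
python3 - <<'E'
from gr import *
Rm=grasp(16,np.array([.092,.004]),-1); o=r.get_obs(); print(o["tool_pos"],clear(o["joints"]),o["finger_gap"],o["wrist_force"],o["ft_torque"])
plan(np.array(o["tool_pos"])-.2*Rm[:,2],Rm)
cv2.imwrite("pics/w2.png",r.camera("wrist"))
E
```

```text
[0.61068634 0.05680455 0.07923288] [np.float64(0.372), np.float64(0.12), np.float64(0.098)] 0.019643026493443468 [-5.01163254  0.37646068 -0.42163188] [-0.13068205  0.73745032  0.18459661]
trans 6 [0.0002, -0.0, -0.0333]
turn 1 [-0.06, -0.26, 0.09]
```

View pics/w2.png

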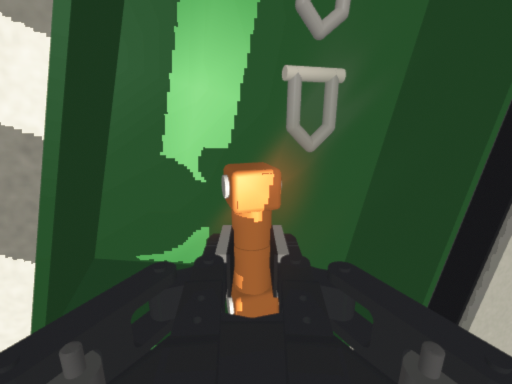

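The swivel is held by the barrel and is lifting. The -5 N in x suggests its far end is rubbing the far wall, so I'll shift toward the robot while lifting.

Emit:
play_rows(claw=[0, 0, 0, 0, 0, 0, 0, 0, 0], translation=[[0.01, 0, 0], [0.004, 0, -0.015], [0, 0, -0.033], [0, 0, -0.033], [0, 0, -0.033], [0, 0, -0.033], [0, 0, -0.033], [0, 0, -0.02], [0, 0, 0]], turn=[[0, 0, 0], [0, 0, 0], [0, 0, 0], [0, 0, 0], [0, 0, 0], [0, 0, 0], [0, 0, 0], [0, 0, 0], [0, 0, 0]])

```text
time_s: 13.6
tool_pos: [0.6033, -0.0006, 0.2767]
ee_rot: [-0.07, 3.109, 0.429]
wrist_force: [1.1, 0.3, -2.0]
finger_gap: 0.0191
```

```bash
python3 - <<'E'
from gr import *
o=r.get_obs(); print(o["tool_pos"],o["finger_gap"],o["wrist_force"],o["ft_torque"])
# tray axes: long from corners
u=np.array([.179,-.027]); u/=np.linalg.norm(u)
for sx in(1,-1):
  Rm=grasp(0,u,sx)
  for h in(.05,.2):
    q,c=ik(np.array([.492,-.392,h]),Rm,o["joints"]); print(sx,h,q.round(2),"%.0e"%c,clear(q))
plan((.492,-.392,.27),grasp(0,u,-1))
E
```

```text
[ 6.03308684e-01 -5.69727336e-04  2.76749935e-01] 0.019113040581715264 [ 1.13781801  0.27766455 -2.0309814 ] [-0.24711723 -0.1101236   0.0105604 ]
1 0.05 [-0.86  0.53  1.58 -0.    1.02  0.86] 2e-30 [np.float64(0.396), np.float64(0.373), np.float64(0.496)]
1 0.2 [-0.86  0.34  1.51 -0.    1.29  0.86] 5e-28 [np.float64(0.417), np.float64(0.399), np.float64(0.496)]
-1 0.05 [-0.86  0.53  1.58 -0.    1.02 -2.28] 2e-28 [np.float64(0.396), np.float64(0.373), np.float64(0.496)]
-1 0.2 [-0.86  0.34  1.51 -0.    1.29 -2.28] 1e-26 [np.float64(0.417), np.float64(0.399), np.float64(0.496)]
trans 11 [0.0117, -0.0339, -0.009]
turn 3 [5.23, -0.35, 3.69]
```

Emit:
play_rows(claw=[0, 0, 0, 0, 0, 0, 0, 0, 0, 0, 0, 0, 0, 0, 0], translation=[[0.0117, -0.0339, -0.009], [0.0117, -0.0339, -0.009], [0.0117, -0.0339, -0.009], [0.0117, -0.0339, -0.009], [0.0117, -0.0339, -0.009], [0.0117, -0.0339, -0.009], [0.0117, -0.0339, -0.009], [0.0117, -0.0339, -0.009], [0.0117, -0.0339, -0.009], [0.0117, -0.0339, -0.009], [0.0117, -0.0339, -0.009], [0, 0, 0], [0, 0, 0], [0, 0, 0], [0, 0, 0]], turn=[[0, 0, 0], [0, 0, 0], [0, 0, 0], [0, 0, 0], [0, 0, 0], [0, 0, 0], [0, 0, 0], [0, 0, 0], [0, 0, 0], [0, 0, 0], [0, 0, 0], [5.23, -0.35, 3.69], [5.23, -0.35, 3.69], [5.23, -0.35, 3.69], [0, 0, 0]])

```text
time_s: 14.85
tool_pos: [0.4897, -0.387, 0.262]
ee_rot: [-0.232, -3.122, -0.004]
wrist_force: [1.0, 0.6, -3.0]
finger_gap: 0.0195
```

```bash
python3 - <<'E'
from gr import *
o=r.get_obs(); print(o["tool_pos"],o["finger_gap"],o["wrist_force"])
u=np.array([.179,-.027]); u/=np.linalg.norm(u)
plan((.492,-.392,.045),grasp(0,u,-1))
cv2.imwrite("pics/w3.png",np.hstack([cv2.resize(r.camera("wrist"),(400,300)),cv2.resize(r.camera("scene")[60:300,80:400],(400,300))]))
E
```

```text
[ 0.48969531 -0.3869783   0.26196131] 0.01952572200629656 [ 1.02063911  0.56334417 -2.99438982]
trans 6 [-0.0009, -0.0008, 0.0362]
turn 1 [0.11, -0.64, 0.08]
```

View pics/w3.png

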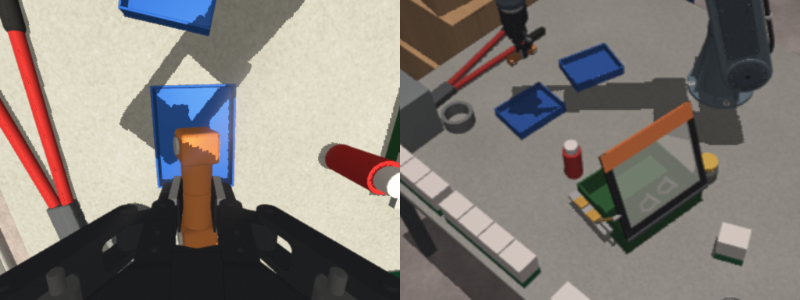

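The view shows the swivel held over the far blue tray and aligned with its long side. The lid is still propped, the tin and carton are standing, and the shackles are in the bin. I'll lower it now.

Emit:
play_rows(claw=[0, 0, 0, 0, 0, 0, 0, 0, 0], translation=[[-0.0009, -0.0008, 0.036], [-0.0009, -0.0008, 0.036], [-0.0009, -0.0008, 0.036], [-0.0009, -0.0008, 0.036], [-0.0009, -0.0008, 0.036], [-0.0009, -0.0008, 0.025], [0, 0, 0.008], [0, 0, 0], [0, 0, 0]], turn=[[0, -0.64, 0], [0, 0, 0], [0, 0, 0], [0, 0, 0], [0, 0, 0], [0, 0, 0], [0, 0, 0], [0, 0, 0], [0, 0, 0]])

```text
time_s: 15.7
tool_pos: [0.4948, -0.3953, 0.0514]
ee_rot: [0.232, 3.131, 0.004]
wrist_force: [0.3, -1.2, -1.8]
finger_gap: 0.0193
```

Emit:
play_rows(claw=[0, 0, 0, 0], translation=[[0, 0, 0.008], [0, 0, 0.006], [0, 0, 0], [0, 0, 0]], turn=[[0, 0, 0], [0, 0, 0], [0, 0, 0], [0, 0, 0]])

```text
time_s: 16.03
tool_pos: [0.4948, -0.3947, 0.0376]
ee_rot: [0.232, 3.131, 0.003]
wrist_force: [-0.5, 0.6, -2.6]
finger_gap: 0.0194
```

Contact isn't felt yet, with about 4 mm left. I'll lower 3 mm more, open and retreat.

Emit:
play_rows(claw=[0, 0, 0.25, 0.5, 0.6, 0.6, 0.6, 0.6, 0.6, 0.6, 0.6, 0.6, 0.6, 0.6], translation=[[0, 0, 0.003], [0, 0, 0], [0, 0, 0], [0, 0, 0], [0, 0, 0], [0, 0, 0], [0, 0, -0.01], [0, 0, -0.03], [0, 0, -0.036], [0, 0, -0.036], [0, 0, -0.036], [0, 0, -0.036], [0, 0, -0.036], [0, 0, 0]], turn=[[0, 0, 0], [0, 0, 0], [0, 0, 0], [0, 0, 0], [0, 0, 0], [0, 0, 0], [0, 0, 0], [0, 0, 0], [0, 0, 0], [0, 0, 0], [0, 0, 0], [0, 0, 0], [0, 0, 0], [0, 0, 0]])

```text
time_s: 17.2
tool_pos: [0.4969, -0.3981, 0.265]
ee_rot: [0.231, 3.12, -0.014]
wrist_force: [0.6, -1.3, 1.0]
finger_gap: 0.0514
```

```bash
python3 - <<'E'
from gr import *
o=r.get_obs(); print(o["time_s"],o["tool_pos"],o["finger_gap"],o["wrist_force"])
cv2.imwrite("pics/w4.png",np.hstack([cv2.resize(r.camera("wrist"),(400,300)),cv2.resize(r.camera("scene")[60:300,80:400],(400,300))]))
E
```

```text
17.2 [ 0.49691688 -0.39809311  0.26501532] 0.0514255546477658 [ 0.61291404 -1.25628661  0.98974994]
```

View pics/w4.png

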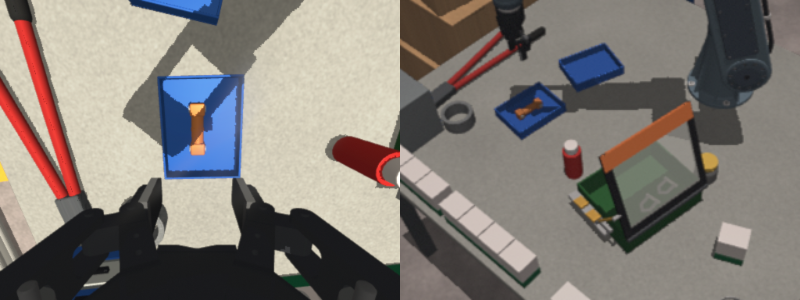

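The swivel lies in the middle of the far tray. The lid is propped, the shackles are in the bin, and the tin and carton are standing.

```bash
python3 -c "
from bench import r
print(r.sign_off())"
```

```text
the job is handed in; nothing more can be done
None
```

The job is handed in at about 17 s of the 72 s allowed, and every final check came out as asked.

- **Lid:** I raised it with the closed fingers under the overhang to about 1.3 rad. I then eased back until the stay dropped into the upper notch. In the scene picture just after release, the lid corners matched the projection for 1.19 rad, and the finger no longer touched the lid. It was still standing in the last picture.
- **Swivel:** I gripped it by the barrel with the tool tilted 16° to clear the lid. Lifting it gave about 5 N sideways, probably its far end rubbing the bin wall, so I moved it toward the robot before continuing. The grip read 19–20 mm on a 22 mm barrel, so it may have been slightly off-centre, but it did not slip.
- **Last picture:** The swivel lies in the middle of the blue tray farther from the base (0.63 m against 0.43 m). Both shackles are in the bin, and the tin and carton are standing. The gripper is empty and clear, at a height of 0.265 m.

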